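# Walk the stuck display modules out of the repair rack and put them away

## Robot

A 6-joint arm with a two-finger parallel gripper is mounted at the origin on the work surface. World frame = base frame: x ahead of the robot, y to its left, z up, the work surface at z = 0. Lengths are in mm, angles in rad, forces in N, time in s.
With the tool pointing down it reaches from about 350 to 775 mm from the base axis. Payload 7.3 kg.
Tool frame: the origin (TCP) lies at the very end of the fingers, on their centre line; the grasp point (between the pads) lies 19 mm behind it; z points along the fingers, y is the line along which they close (so a half turn about z gives the same grasp; the last joint's range is limited). The gripper opens to 92 mm and grips with 3 to 60 N. Pads are 19 mm wide; open, the fingers measure 130 mm over their backs; the gripper's body (75 mm by 190 mm) begins 47 mm behind the grasp point.
Start: joints at [-1.249, 0.342, 1.524, -0, 1.275, -0.146], TCP at [236.759, -468.604, 226.741] pointing down, gripper open.
Joint ranges: [-2.53, 2.53], [-0.77, 2.02], [0.04, 2.7], [-1, 4.14], [0.28, 2.66], [-3.11, 3.11]. Speed limits (rad/s): [2.57, 2.57, 3.14, 3.14, 3.14, 3.14].

## Interface

Orientations are given as [roll, pitch, yaw] about the fixed x, y, z axes, in that order (R = Rz(yaw) Ry(pitch) Rx(roll)).
In Python, from station import arm gives the robot as it stands.
- The arm moves only by the tool jog_arm, called after "Request:" as name(argument=value, ...), one argument or row to a line, values as JSON. Schema: {"type":"object","properties":{"increments":{"type":"array","items":{"type":"array","items":{"type":"array","items":{"type":"number"},"minItems":7,"maxItems":7},"minItems":1,"maxItems":12},"minItems":1,"maxItems":1},"clamp_n":{"type":"number"},"only":{"type":"string"},"quiet":{"type":"boolean"},"lines":{"type":"string"}},"required":["increments"],"additionalProperties":false}. increments is a list that holds a single list of rows (three levels of brackets), with 1 to 12 rows, each of 7 numbers: the finger opening in mm, then dx, dy, dz in units of 100 mm, then a rotation vector rx, ry, rz in units of 0.2 rad; each row is the pose to reach, as a shift and turn from the pose commanded when the call began, along the tool's axes at that moment; what a row does not reach only later rows make up. A row lasts 1/8 s, in which the tool goes at most 62.5 mm and 0.188 rad, less where a joint would pass 70% of its speed; a pose out of reach is approached as far as the arm can. The fingers move at their own pace and stop on an object; clamp_n is the grip in N (left out, the last holds). Time passes only in rows, so rows that do not move let the fingers close. The tool returns the time, the measured TCP pose, the force, the opening and the grip force at its end. only (a regular expression) keeps the lines of the reply that match it, lines (a string "A,B") keeps lines A to B, and quiet returns only ok. Input that does not fit is refused with a message, and nothing moves.
- arm.get_obs(): the state, without advancing time (a new reading comes with each control period).
- arm.camera(name): name is "side" or "top"; returns a dict with "pixels" (384x512x3 uint8, red, green, blue), "K" (3x3 intrinsics, pixels), "k1" (the pictures are not rectified: a ray, as slopes to the right and down, at radius r is drawn at 1 + k1 r^2 times it, then the intrinsics apply), "R" (3x3) and "t" (3): a world point X has camera coordinates R X + t. Camera axes: x right, y down, z forward; pixel columns grow to the right and rows downward; lengths in mm; the calibration is good to about 2 mm. A picture is of the moment at which its call begins. There is no depth.
- arm.sign_off(): hands the job in; it is judged then, once.
The state is a dict: "clock": time; "joints": joint angles; "joint_vel": joint speeds; "joint_torque": joint torques, N m; "tcp_pos": TCP position; "ee_rot": TCP orientation; "ft_force": force on the tool from outside, world axes, zero at the start; "torque": the same for the moment, N m; "width": finger opening in mm; "gripper_force": force on a finger pad.
Only numpy, scipy, OpenCV 4.12 (cv2) and the standard library are available. Lean on these libraries where they do the work, as an engineer would, in place of code of your own. Each camera call takes 0.05 s, during which the arm holds its last target. There are 200 camera calls.

## Task

Each display module in the three-bay rack is stuck: with the mallet, tap its two lugs lightly and in turn, a few millimetres a side so that it never cocks far, until it has walked out of its bay on the far side; neither pull nor push it with the gripper while it is stuck. Then put every module into the white-fronted drawer, push the drawer fully shut, and leave the mallet lying on its black rubber pad, without disturbing the other things on the bench.

Things in the scene. Friction and masses are not known exactly. Their poses are not given: they have to be found in the camera images.
- rack: fixed aluminium rack; origin on the bench under the middle bay's seat; +x is the way out, away from the robot. A deck 20 mm high, 300 mm long in y, from x = -14 to +85 mm, carries three bays 95 mm apart in y, at x = -12..12 mm between walls 30 mm above the deck. The modules sit on the deck and slide out to +x onto its clear part
- keeper (a point): top front edge of the middle bay's keeper; each bay has one, in its middle: dark steel, 18 mm wide (y), 38 mm above the deck, standing at the rack's x = -28 to -13 mm between the lugs, then reaching over the stuck module to x = +8 mm, 32 mm above the deck. With it a stuck module can be neither lifted nor tapped in the middle
- seat0 (a point): where a stuck module's origin sits in the left (+y) bay, on the deck. Sprung rubber pads grip both ends of the bar until it is 18 mm out; 8 to 20 N on one lug moves that side on, turning the module about its other end, and it stays so. Within 18 mm of here it is stuck: the gripper must not touch it, nor may it turn over 0.15 rad (a lug 7 mm ahead) from the rack's x
- seat1 (a point): where a stuck module's origin sits in the middle bay, on the deck. Sprung rubber pads grip both ends of the bar until it is 18 mm out; 8 to 20 N on one lug moves that side on, turning the module about its other end, and it stays so. Within 18 mm of here it is stuck: the gripper must not touch it, nor may it turn over 0.15 rad (a lug 7 mm ahead) from the rack's x
- seat2 (a point): where a stuck module's origin sits in the right (-y) bay, on the deck. Sprung rubber pads grip both ends of the bar until it is 18 mm out; 8 to 20 N on one lug moves that side on, turning the module about its other end, and it stays so. Within 18 mm of here it is stuck: the gripper must not touch it, nor may it turn over 0.15 rad (a lug 7 mm ahead) from the rack's x
- module0: display module, black bar 24 (x) by 70 (y) by 30 mm high, about 100 g; origin: centre of the bar's underside. Two aluminium lugs, 12 mm wide (y), from 4 to 26 mm above the underside, centred at y = -25 and +25 mm, stick out 30 mm towards -x, so their ends are at x = -42 mm. A grey grip tab sticks out towards +x. Stuck in bay 0 or absent
- module1: display module, black bar 24 (x) by 70 (y) by 30 mm high, about 100 g; origin: centre of the bar's underside. Two aluminium lugs, 12 mm wide (y), from 4 to 26 mm above the underside, centred at y = -25 and +25 mm, stick out 30 mm towards -x, so their ends are at x = -42 mm. A grey grip tab sticks out towards +x. Stuck in bay 1 or absent
- module2: display module, black bar 24 (x) by 70 (y) by 30 mm high, about 100 g; origin: centre of the bar's underside. Two aluminium lugs, 12 mm wide (y), from 4 to 26 mm above the underside, centred at y = -25 and +25 mm, stick out 30 mm towards -x, so their ends are at x = -42 mm. A grey grip tab sticks out towards +x. Stuck in bay 2 or absent
- tab0 (a point): the middle of the top of module 0's grip tab, at x = 25, z = 34 mm in the module's frame: the tab is 12 mm thick (y), from x = 12 to 38 mm and from the underside up to 34 mm; the place to grip a freed module from above
- tab1 (a point): the middle of the top of module 1's grip tab, at x = 25, z = 34 mm in the module's frame: the tab is 12 mm thick (y), from x = 12 to 38 mm and from the underside up to 34 mm; the place to grip a freed module from above
- tab2 (a point): the middle of the top of module 2's grip tab, at x = 25, z = 34 mm in the module's frame: the tab is 12 mm thick (y), from x = 12 to 38 mm and from the underside up to 34 mm; the place to grip a freed module from above
- mallet: mallet of about 200 g lying flat, all of it 26 mm high. Head: white bar with black rubber ends, 22 mm (x) by 110 mm (y), its striking faces at y = -55 and +55 mm. Handle: flat wooden bar 16 mm wide in y, along its -x from x = -11 to -136 mm. Origin: centre of the underside of the head. Blows on a module must stay under 60 N
- mallet_mid (a point): the middle of the mallet, at x = -60, z = 13 mm in its frame
- pad: fixed black rubber pad, 200 by 200 by 4 mm, on which the mallet lies at the start and must lie at the end; origin: centre of its underside
- cab: fixed grey low cabinet 220 (x) by 300 (y) by 95 mm high with one drawer; its front faces its -x, the face at x = -110 mm. Origin: centre of its underside
- cab_drawer0 (a joint): how far the drawer is out, towards the cabinet's -x: 0 shut, 0.15 m fully open; it slides with about 1 N of friction and stays where it is left
- cab_drawer0_handle (a point): the middle of the drawer's steel bar handle (120 mm long in y, about 10 mm thick, 35 mm in front of the drawer's face, 57 mm above the bench); moves with the drawer
- drawer_in (a point): centre of the drawer's inner floor, 22 mm above the bench, axes as the cabinet's; moves with the drawer. The inside measures 175 (x) by 258 (y) mm with walls 51 mm high above this floor; with the drawer fully open the front 150 mm of it lies clear of the cabinet's top
- tape: bystander, leave alone: roll of yellow tape, 72 mm across, 24 high
- driver: bystander, leave alone: screwdriver lying on the bench
- cup: bystander, leave alone: white cup, 72 mm across, 85 high
- jar: bystander, leave alone: glass jar, 68 mm across, 85 high
- spray: bystander, leave alone: black bottle, 52 mm across, 150 high
- torch: bystander, leave alone: black torch standing on end, 32 mm across, 130 high

How it is judged:
By the outcome, as a careful person would: the job done as asked, in the order asked, and still so for the second after the job is handed in, with the robot touching nothing.
Of module0, module1, module2 only 2 to 3 are there at a start; the rules pass over those that are not, and their reading is None.
At some moment in a run one of mallet may be knocked a few centimetres aside while the robot is not near it.
It also fails if it takes over 210 s, if anything falls off the work surface, if the arm or the gripper's body presses on something with over 40 N, if the wrist force passes 120 N, or if a joint passes its speed limit or range.

## Working session

There is one attempt and no reset: what is moved stays moved. The work goes in short steps, Python scripts to look and compute and a tool call to move; the robot and the scene stay as the last step left them, time stands still between calls to the robot, and variables do not carry over. Pictures are saved under pics/ and viewed, at most 14 in all, crops included, and the job is handed in when it is done.

```bash
ls; mkdir -p pics
```

Run:
```python
from station import arm
import cv2,numpy as np
for n in("top","side"):
    c=arm.camera(n); cv2.imwrite(f"pics/{n}0.png",cv2.resize(c["pixels"][:,:,::-1],(800,600),interpolation=cv2.INTER_CUBIC))
    print(n,c["K"],c["k1"],c["R"],c["t"], -np.array(c["R"]).T@c["t"])
print(arm.get_obs())
```

```text
pics
station.py
top [[378.1593422    0.         258.09348441]
 [  0.         378.1593422  187.05647401]
 [  0.           0.           1.        ]] -0.03865861038832389 [[ 0.0094918  -0.99987972 -0.01226566]
 [-0.99606643 -0.00837348 -0.08821313]
 [ 0.08809981  0.01305471 -0.9960261 ]] [ -35.24503781  588.96930265 1110.46262064] [ 489.15554374  -44.80584349 1157.5722761 ]
side [[373.05986931   0.         256.63470746]
 [  0.         373.05986931 193.84862745]
 [  0.           0.           1.        ]] 0.021614668069524803 [[-0.93757656 -0.34723846  0.01938167]
 [-0.22502553  0.56321132 -0.79508271]
 [ 0.26516732 -0.74981228 -0.60619125]] [570.06823922 191.47789557 843.59991016] [353.87490633 722.64867125 652.57477648]
{'clock': 0.1, 'joints': array([-1.24899648e+00,  3.42662678e-01,  1.52489515e+00,  1.04486794e-05,
        1.27543277e+00, -1.46008081e-01]), 'joint_vel': array([-3.79061184e-04, -2.47471863e-03, -3.25906602e-03, -4.81389840e-05,
        3.39966929e-04, -7.89990240e-04]), 'joint_torque': array([ 1.84245015e-03, -4.32004380e+01, -2.44693619e+01,  7.19704432e-02,
        5.25564118e-02, -4.80679773e-05]), 'tcp_pos': array([ 236.64224911, -468.23776702,  226.11866942]), 'ee_rot': array([-3.14021104e+00, -2.13272074e-04,  4.67804735e-01]), 'ft_force': array([ 0.91696229,  0.00664856, -1.00367536]), 'torque': array([-0.0066329 , -0.03608654, -0.00191426]), 'gripper_force': 0.0, 'width': 91.83492814771105}
```

View pics/top0.png

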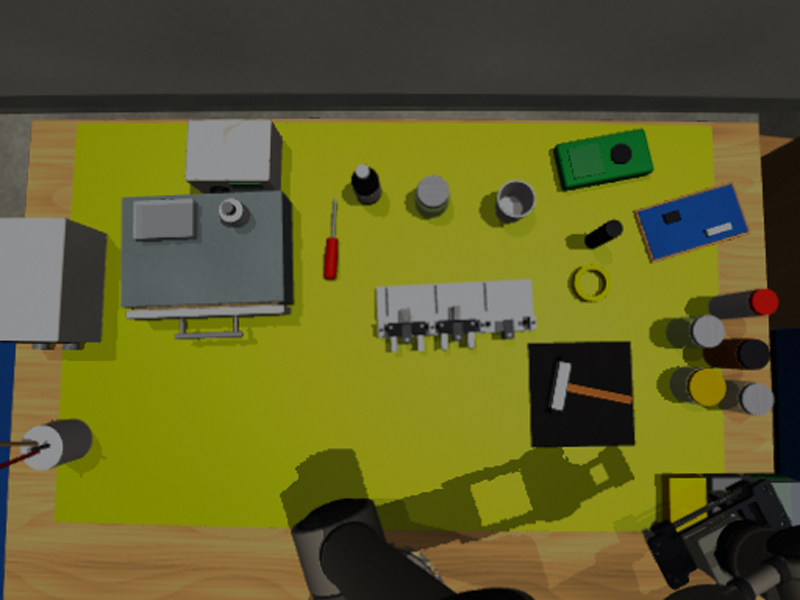

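View pics/side0.png

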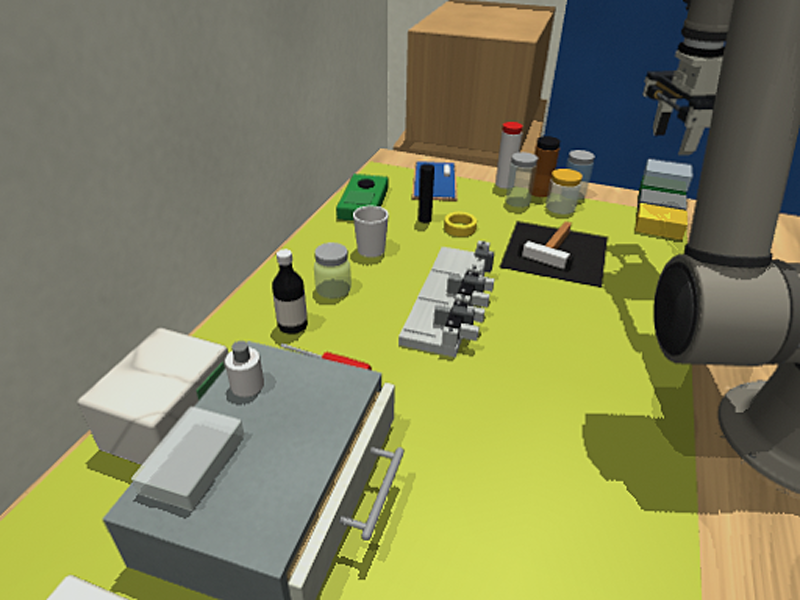

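The top view shows modules in the left and middle bays, with lug ends near (394,347), (420,345), (445,344) and (471,341). The right bay is empty. The mallet head is at (562,386) on the pad at (581,394), and the drawer handle is at (209,330). Next I'll zoom in on the rack and take measurements.

Create h.py:
```python
from station import arm
import cv2,numpy as np
np.set_printoptions(precision=2,suppress=True)
def und(c,uv):
    K=c["K"];p=(np.atleast_2d(uv).astype(float)-[K[0][2],K[1][2]])/[K[0][0],K[1][1]]
    q=p.copy()
    for _ in range(30): q=p/(1+c["k1"]*(q**2).sum(1,keepdims=True))
    return q
def ray(c,uv):
    R=np.array(c["R"]);q=und(c,uv);d=np.c_[q,np.ones(len(q))]@R
    return -R.T@np.array(c["t"]),d
def plane(c,uv,z):
    o,d=ray(c,uv); return o+d*((z-o[2])/d[:,2])[:,None]
def proj(c,X):
    x=np.atleast_2d(X)@np.array(c["R"]).T+c["t"];q=x[:,:2]/x[:,2:]
    q=q*(1+c["k1"]*(q**2).sum(1,keepdims=True));K=c["K"]
    return q*[K[0][0],K[1][1]]+[K[0][2],K[1][2]]
def save(c,name,box,s):
    x0,y0,x1,y1=box
    cv2.imwrite("pics/"+name,cv2.resize(c["pixels"][y0:y1,x0:x1,::-1],None,fx=s,fy=s,interpolation=cv2.INTER_CUBIC))
def tri(c1,u1,c2,u2):
    o1,d1=ray(c1,u1);o2,d2=ray(c2,u2);d1=d1[0]/np.linalg.norm(d1);d2=d2[0]/np.linalg.norm(d2)
    s=np.linalg.lstsq(np.c_[d1,-d2],o2-o1,rcond=None)[0]
    a=o1+s[0]*d1;b=o2+s[1]*d2
    return (a+b)/2,np.linalg.norm(a-b)
```

Run:
```python
from h import *
t=arm.camera("top");s=arm.camera("side")
save(t,"rack_t.png",(235,172,348,232),7)
save(s,"rack_s.png",(250,150,325,230),7)
# mallet
im=t["pixels"].astype(int);H=cv2.cvtColor(t["pixels"],cv2.COLOR_RGB2HSV)
sub=np.zeros(H.shape[:2],bool);sub[219:285,339:405]=1
w=sub&(H[...,1]<60)&(H[...,2]>110); h=sub&(H[...,1]>120)&(H[...,2]>80)&(H[...,0]<17)
for n,m,z in(("head",w,26),("handle",h,26)):
    v,u=np.nonzero(m);P=plane(t,np.c_[u,v],z)[:,:2];print(n,len(P),cv2.minAreaRect(P.astype(np.float32)),P.mean(0))
blk=(H[...,2]<60);blk2=blk&sub
n,l,st,ce=cv2.connectedComponentsWithStats((blk|w|h).astype(np.uint8))
i=l[245,345];print("pad st",st[i]);v,u=np.nonzero(l==i);P=plane(t,np.c_[u,v],4)[:,:2];print("pad",cv2.minAreaRect(P.astype(np.float32)))
```

```text
head 209 ((415.40618896484375, -330.2076110839844), (20.42828369140625, 88.0230484008789), 78.97834014892578) [ 415.25 -330.18]
handle 208 ((400.6427917480469, -403.2325439453125), (123.83492279052734, 14.557188987731934), 78.7668685913086) [ 400.75 -402.76]
pad st [ 338  219   68   68 4293]
pad ((396.9195861816406, -374.45391845703125), (199.65650939941406, 198.4426727294922), 1.5682287216186523)
```

View pics/rack_t.png

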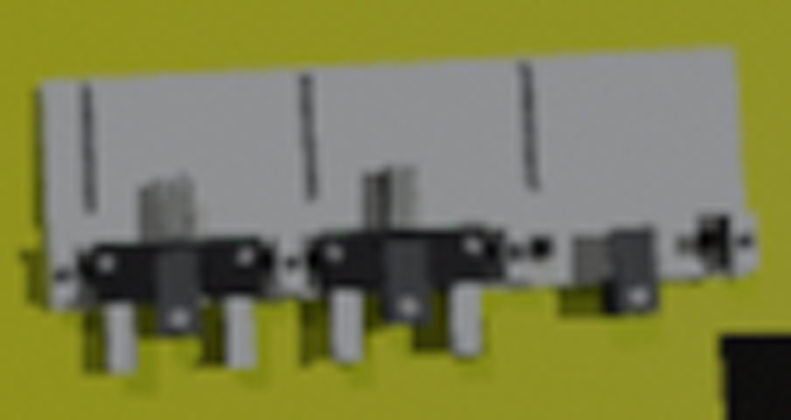

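View pics/rack_s.png

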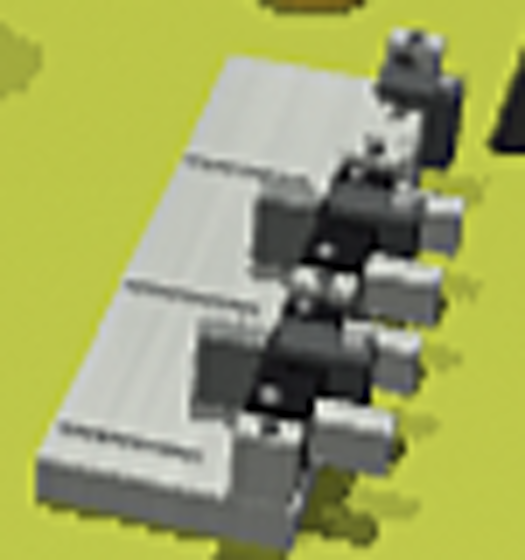

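Run:
```python
from h import *
t=arm.camera("top");s=arm.camera("side")
T=lambda x,y:[235+x/7-.43,172+y/7-.43]
S=lambda x,y:[250+x/7-.43,150+y/7-.43]
B=lambda x,y:[x/1.5625-.18,y/1.5625-.18]
far=plane(t,[T(42,82),T(733,48)],20);print("deck far",far,np.linalg.norm(far[0]-far[1]))
print("deck nearL",plane(t,[T(48,307)],20))
# deck far edge in side (z=20): corners
print("side deck far",plane(s,[S(228,57),S(38,460)],20))
L=plane(t,[T(122,372),T(240,369),T(347,360),T(468,355)],46);print("lug ends top z46",L)
Ls=plane(s,[S(360,463-35+12)],46)
print("keeper top ctr z58",plane(t,[T(178,333),T(405,321),T(632,312)],58))
d=far[1]-far[0];print("yaw",np.degrees(np.arctan2(d[1],d[0]))+90, )
d=L[2:].mean(0)-L[:2].mean(0);print("yaw lugs",np.degrees(np.arctan2(d[1],d[0]))+90,np.linalg.norm(d))
# cabinet
c=plane(t,[B(122,304),B(292,304),B(290,193),B(123,198)],95);print("cab top",c)
print("handle z57",plane(t,[B(178,336),B(242,335)],62))
print("side handle",plane(s,[B(401,452),B(366,534)],62))
```

```text
deck far [[ 600.78   23.22   20.  ]
 [ 618.03 -275.16   20.  ]] 298.87844235703693
deck nearL [[503.84  19.34  20.  ]]
side deck far [[ 620.95 -269.68   20.  ]
 [ 602.6    28.     20.  ]]
lug ends top z46 [[ 476.68  -13.45   46.  ]
 [ 478.4   -62.76   46.  ]
 [ 482.56 -107.45   46.  ]
 [ 485.09 -157.99   46.  ]]
keeper top ctr z58 [[ 493.11  -36.8    58.  ]
 [ 498.92 -130.7    58.  ]
 [ 503.44 -224.64   58.  ]]
yaw 3.3085466509051855
yaw lugs 3.801015806294899 94.82268381099449
cab top [[557.8  484.03  95.  ]
 [560.66 170.74  95.  ]
 [765.48 180.04  95.  ]
 [755.42 492.97  95.  ]]
handle z57 [[501.   390.4   62.  ]
 [504.21 269.59  62.  ]]
side handle [[505.9  280.18  62.  ]
 [503.2  397.84  62.  ]]
```

Add to h.py:
```python
from scipy.spatial.transform import Rotation as Ro
def go(x,y,z,yaw,base=None):
    o=arm.get_obs();R=Ro.from_euler('xyz',o["ee_rot"]) if base is None else base[1]
    p=o["tcp_pos"] if base is None else base[0]
    G=Ro.from_euler('xyz',[np.pi,0,yaw])
    d=R.inv().apply(np.array([x,y,z])-p);r=(R.inv()*G).as_rotvec()
    print("row",np.round(d,1),np.round(r,3),"n",int(np.ceil(max(np.linalg.norm(d)/62.5,np.linalg.norm(r)/.188))))
    return np.array([x,y,z]),G
```

Run:
```python
from h import *
b=go(409.9,-357.7,110,1.375); go(409.9,-357.7,7,1.375,b)
```

```text
row [204.5 -20.7 116.5] [-0.   -0.   -0.91] n 5
row [  0.  -0. 103.] [0. 0. 0.] n 2
```

The manual's scale: shifts go in units of 100 mm and turns go in units of 0.2 rad. Converting my numbers, 204.5 mm is 2.045, 116.5 mm is 1.165, -0.91 rad is -4.55.

Request:
jog_arm(
  increments=[
    [[40,2.045,-0.207,1.165,0,0,-4.55],[40,2.045,-0.207,1.165,0,0,-4.55],[40,2.045,-0.207,1.165,0,0,-4.55],[40,2.045,-0.207,1.165,0,0,-4.55],[40,2.045,-0.207,1.165,0,0,-4.55],[40,2.045,-0.207,1.165,0,0,-4.55],[40,2.045,-0.207,1.165,0,0,-4.55]],
  ],
  clamp_n=40,
)

```text
clock: 1.18
tcp_pos: [409.8, -358.4, 110.6]
ee_rot: [3.141, 0.001, 1.374]
ft_force: [0.7, 0.1, 0.5]
width: 40.3
gripper_force: 0.0
```

Run:
```python
from h import *
t=arm.camera("top");s=arm.camera("side")
save(t,"m_t.png",(320,200,420,290),6)
save(s,"m_s.png",(300,120,420,210),6)
a=np.vstack([t["pixels"][200:290,320:420],s["pixels"][120:210,310:410]])
cv2.imwrite("pics/m.png",cv2.resize(np.hstack([t["pixels"][200:290,320:420],s["pixels"][120:210,310:410]])[:,:,::-1],None,fx=4,fy=4,interpolation=cv2.INTER_CUBIC))
go(409.9,-357.7,7,1.375)
```

```text
row [  0.9   0.  103.7] [ 0.  0. -0.] n 2
```

View pics/m.png

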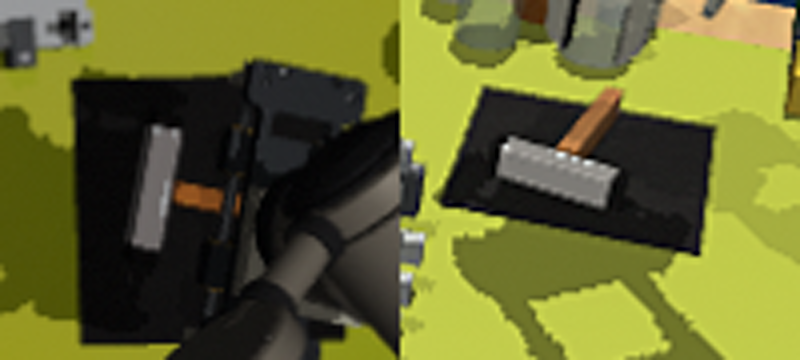

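The mallet is still at the measured place, with its head at crop (157,187). The gripper is above the handle, and I'm going down to grip it.

Request:
jog_arm(
  increments=[
    [[40,0.009,0,0.6,0,0,0],[40,0.009,0,0.9,0,0,0],[40,0.009,0,1.037,0,0,0],[40,0.009,0,1.037,0,0,0],[0,0.009,0,1.037,0,0,0],[0,0.009,0,1.037,0,0,0],[0,0.009,0,1.037,0,0,0],[0,0.009,0,1.037,0,0,0]],
  ],
  clamp_n=60,
)

```text
clock: 2.28
tcp_pos: [410.6, -357.5, 7.4]
ee_rot: [3.14, 0.001, 1.378]
ft_force: [-0.1, 0.6, 7.0]
width: 15.4
gripper_force: 60.0
```

Request:
jog_arm(
  increments=[
    [[0,0,0,-0.5,0,0,0],[0,0,0,-1,0,0,0],[0,0,0,-1.2,0,0,0],[0,0,0,-1.2,0,0,0],[0,0,0,-1.2,0,0,0]],
  ],
  clamp_n=60,
)

```text
clock: 2.9
tcp_pos: [409.4, -356.3, 125.0]
ee_rot: [-3.139, -0.002, 1.378]
ft_force: [0.6, 0.2, -3.1]
width: 15.8
gripper_force: 60.0
```

Run:
```python
from h import *
t=arm.camera("top");s=arm.camera("side")
cv2.imwrite("pics/m2.png",cv2.resize(np.hstack([t["pixels"][200:290,320:420],s["pixels"][85:175,310:410]])[:,:,::-1],None,fx=4,fy=4,interpolation=cv2.INTER_CUBIC))
```

```text
(no output)
```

View pics/m2.png

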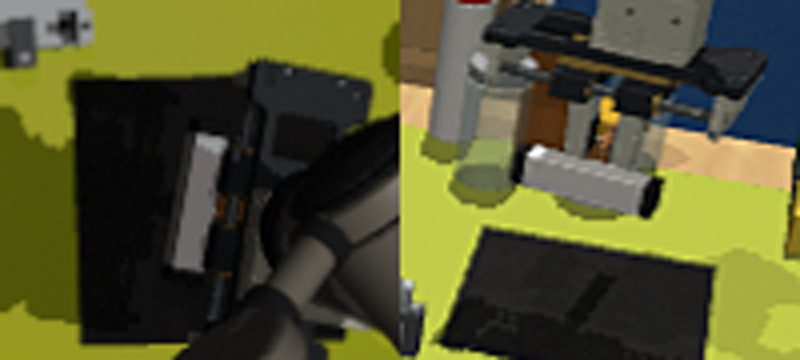

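Add to h.py:
```python
RO=np.array([525.8,-129.5]);RY=.0593
def rk(x,y): 
    c,s=np.cos(RY),np.sin(RY); return RO+[c*x-s*y,s*x+c*y]
def irk(p):
    c,s=np.cos(RY),np.sin(RY); d=np.asarray(p)[...,:2]-RO; return np.stack([c*d[...,0]+s*d[...,1],-s*d[...,0]+c*d[...,1]],-1)
```

Run:
```python
from h import *
p=rk(-112,92);b=go(*p,110,np.pi/2+RY);go(*p,25,np.pi/2+RY,b);print(p)
```

```text
row [306.  -60.7  15.6] [-0.   -0.   -0.25] n 5
row [ 0. -0. 85.] [0. 0. 0.] n 2
[408.54 -44.3 ]
```

Scaled: 306 mm is 3.06, 290 mm is 2.9, -0.25 rad is -1.25.

Request:
jog_arm(
  increments=[
    [[0,0.5,-0.1,0.1,0,0,-0.5],[0,1,-0.2,0.15,0,0,-1],[0,1.5,-0.3,0.15,0,0,-1.25],[0,2,-0.4,0.15,0,0,-1.25],[0,2.5,-0.5,0.15,0,0,-1.25],[0,2.9,-0.58,0.15,0,0,-1.25],[0,3.06,-0.607,0.156,0,0,-1.25],[0,3.06,-0.607,0.156,0,0,-1.25],[0,3.06,-0.607,0.5,0,0,-1.25],[0,3.06,-0.607,0.85,0,0,-1.25],[0,3.06,-0.607,1,0,0,-1.25],[0,3.06,-0.607,1,0,0,-1.25]],
  ],
)

```text
clock: 4.5
tcp_pos: [408.4, -45.7, 25.3]
ee_rot: [-3.138, -0.001, 1.627]
ft_force: [-0.1, 0.3, -1.5]
width: 15.6
gripper_force: 60.0
```

Run:
```python
from h import *
t=arm.camera("top");s=arm.camera("side")
cv2.imwrite("pics/r1.png",np.hstack([cv2.resize(i[:,:,::-1],None,fx=5,fy=5,interpolation=cv2.INTER_CUBIC) for i in (t["pixels"][175:275,235:315],s["pixels"][145:245,245:325])]))
print(irk(arm.get_obs()["tcp_pos"]))
```

```text
[-111.13   90.53]
```

View pics/r1.png

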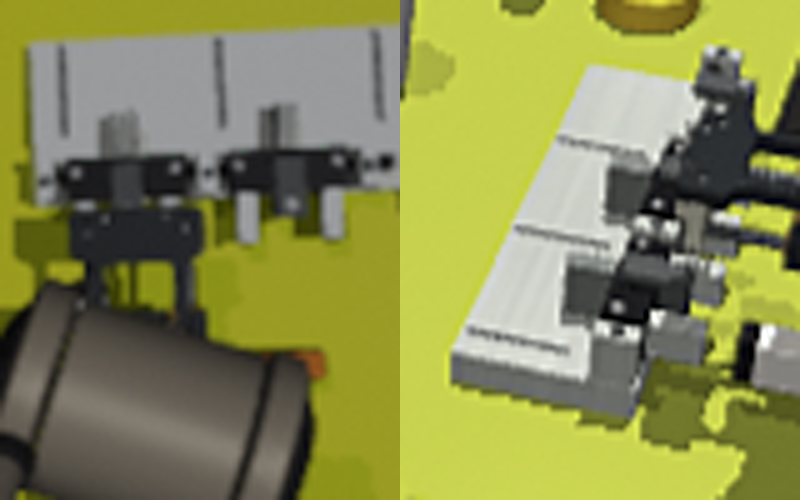

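Request:
jog_arm(
  increments=[
    [[0,0.015,0.05,0,0,0,0],[0,0.015,0.09,0,0,0,0],[0,0.015,0.11,0,0,0,0],[0,0.015,0.12,0,0,0,0],[0,0.015,0.13,0,0,0,0],[0,0.015,0.14,0,0,0,0],[0,0.015,0.14,0,0,0,0]],
  ],
)

```text
clock: 5.48
tcp_pos: [423.2, -42.8, 26.5]
ee_rot: [3.142, 0.0, 1.628]
ft_force: [-0.6, -0.4, -3.0]
width: 15.7
gripper_force: 60.0
```

Request:
jog_arm(
  increments=[
    [[0,0,0.01,0,0,0,0],[0,0,0.01,0,0,0,0]],
  ],
)

```text
clock: 5.72
tcp_pos: [424.2, -42.7, 26.5]
ee_rot: [3.142, 0.0, 1.628]
ft_force: [0.2, 0.3, -2.6]
width: 15.7
gripper_force: 60.0
```

Request:
jog_arm(
  increments=[
    [[0,0,0.01,0,0,0,0],[0,0,0.01,0,0,0,0]],
  ],
)

```text
clock: 5.98
tcp_pos: [425.2, -42.7, 26.5]
ee_rot: [3.141, 0.0, 1.628]
ft_force: [-0.1, -0.1, -2.1]
width: 15.5
gripper_force: 60.0
```

Request:
jog_arm(
  increments=[
    [[0,0,0.01,0,0,0,0],[0,0,0.01,0,0,0,0]],
  ],
)

```text
clock: 6.22
tcp_pos: [425.5, -42.6, 26.4]
ee_rot: [-3.14, -0.0, 1.628]
ft_force: [-3.6, -0.8, -1.5]
width: 15.6
gripper_force: 60.0
```

Request:
jog_arm(
  increments=[
    [[0,0,0.01,0,0,0,0],[0,0,0.01,0,0,0,0]],
  ],
)

```text
clock: 6.48
tcp_pos: [425.5, -42.5, 26.2]
ee_rot: [-3.138, -0.0, 1.628]
ft_force: [-6.4, -3.3, 0.9]
width: 15.2
gripper_force: 60.0
```

Request:
jog_arm(
  increments=[
    [[0,0,0.01,0,0,0,0],[0,0,0.01,0,0,0,0]],
  ],
)

```text
clock: 6.72
tcp_pos: [425.6, -42.4, 26.1]
ee_rot: [-3.136, -0.001, 1.628]
ft_force: [-9.3, -3.3, 0.8]
width: 15.8
gripper_force: 60.0
```

Request:
jog_arm(
  increments=[
    [[0,0,0.01,0,0,0,0],[0,0,0.02,0,0,0,0]],
  ],
)

```text
clock: 6.98
tcp_pos: [426.0, -42.0, 25.9]
ee_rot: [-3.133, -0.001, 1.629]
ft_force: [-15.2, -5.1, 6.0]
width: 15.8
gripper_force: 60.1
```

Request:
jog_arm(
  increments=[
    [[0,0,0.01,0,0,0,0],[0,0,0.02,0,0,0,0]],
  ],
)

```text
clock: 7.22
tcp_pos: [426.7, -41.6, 25.7]
ee_rot: [-3.13, -0.002, 1.629]
ft_force: [-19.0, -4.1, 7.8]
width: 15.7
gripper_force: 60.1
```

Scaled: 2 mm is 0.02, 1 mm is 0.01.

Request:
jog_arm(
  increments=[
    [[0,0,0.01,0,0,0,0],[0,0,0.02,0,0,0,0],[0,0,0.02,0,0,0,0]],
  ],
)

```text
clock: 7.6
tcp_pos: [427.7, -41.0, 25.5]
ee_rot: [-3.128, -0.003, 1.63]
ft_force: [-19.4, -2.4, 9.6]
width: 15.7
gripper_force: 60.2
```

Run:
```python
from h import *
t=arm.camera("top");s=arm.camera("side");print(irk(arm.get_obs()["tcp_pos"]))
cv2.imwrite("pics/r2.png",np.hstack([cv2.resize(i[:,:,::-1],None,fx=5,fy=5,interpolation=cv2.INTER_CUBIC) for i in (t["pixels"][175:275,235:315],s["pixels"][145:245,245:325])]))
```

```text
[-92.68  94.11]
```

View pics/r2.png

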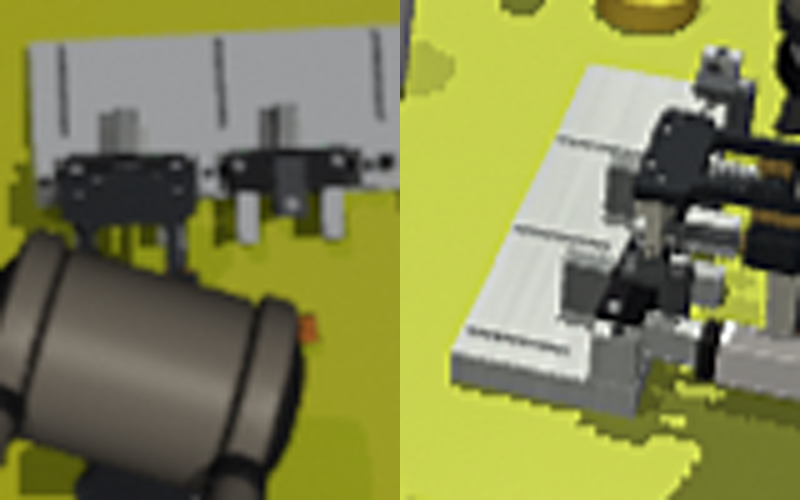

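Request:
jog_arm(
  increments=[
    [[0,0,0.01,0,0,0,0],[0,0,0.02,0,0,0,0],[0,0,0.02,0,0,0,0]],
  ],
)

```text
clock: 8.07
tcp_pos: [428.9, -40.6, 25.4]
ee_rot: [-3.127, -0.004, 1.63]
ft_force: [-20.8, -1.8, 8.8]
width: 15.3
gripper_force: 60.3
```

Request:
jog_arm(
  increments=[
    [[0,0,-0.06,0,0,0,0],[0,0,-0.15,0,0,0,0],[0,0,-0.25,0,0,0,0],[0,0,-0.25,0,0,0,0]],
  ],
)

```text
clock: 8.57
tcp_pos: [410.6, -43.5, 26.6]
ee_rot: [-3.141, 0.0, 1.627]
ft_force: [0.6, 0.2, -2.1]
width: 15.6
gripper_force: 60.0
```

Run:
```python
from h import *
t=arm.camera("top");s=arm.camera("side");print(irk(arm.get_obs()["tcp_pos"]))
cv2.imwrite("pics/r3.png",np.hstack([cv2.resize(i[:,:,::-1],None,fx=5,fy=5,interpolation=cv2.INTER_CUBIC) for i in (t["pixels"][175:275,235:315],s["pixels"][145:245,245:325])]))
go(*rk(-118,70-28-.5),26,np.pi/2+RY)
```

```text
[-108.88   92.45]
row [-51.   -9.    0.7] [ 0.  0. -0.] n 1
```

View pics/r3.png

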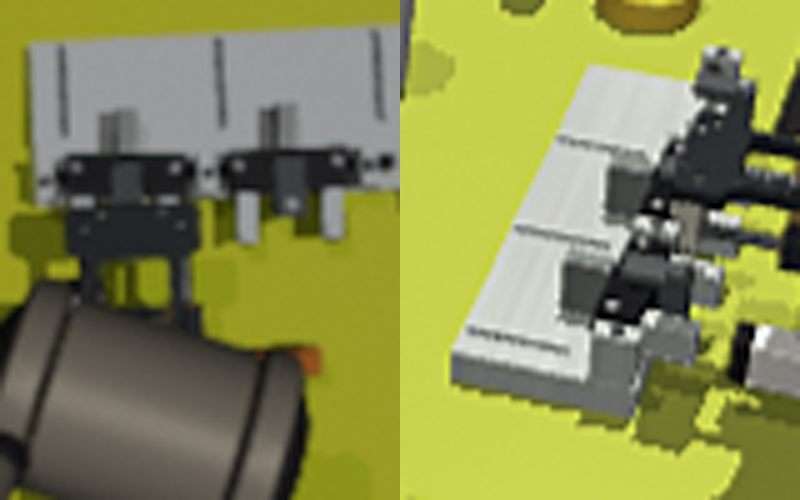

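Lug+ advanced about 3.5 mm and the module is slightly turned. Next is the other lug.

Scaled: -51 mm is -0.51, 13 mm is 0.13.

Request:
jog_arm(
  increments=[
    [[0,-0.51,0,0.005,0,0,0],[0,-0.51,0,0.005,0,0,0],[0,-0.51,0.08,0.005,0,0,0],[0,-0.51,0.12,0.005,0,0,0],[0,-0.51,0.13,0.005,0,0,0],[0,-0.51,0.14,0.005,0,0,0],[0,-0.51,0.15,0.005,0,0,0]],
  ],
)

```text
clock: 9.55
tcp_pos: [428.9, -93.2, 26.0]
ee_rot: [-3.141, -0.0, 1.628]
ft_force: [-1.0, 0.6, -3.2]
width: 15.2
gripper_force: 60.0
```

Request:
jog_arm(
  increments=[
    [[0,0,0.01,0,0,0,0],[0,0,0.02,0,0,0,0],[0,0,0.03,0,0,0,0],[0,0,0.04,0,0,0,0]],
  ],
)

```text
clock: 10.05
tcp_pos: [429.5, -93.0, 25.5]
ee_rot: [-3.134, -0.002, 1.629]
ft_force: [-12.6, -6.0, 3.7]
width: 15.6
gripper_force: 60.0
```

Request:
jog_arm(
  increments=[
    [[0,0,0.01,0,0,0,0],[0,0,0.02,0,0,0,0],[0,0,0.03,0,0,0,0]],
  ],
)

```text
clock: 10.42
tcp_pos: [431.9, -93.2, 25.4]
ee_rot: [-3.133, -0.001, 1.629]
ft_force: [-15.2, -9.7, 2.8]
width: 15.5
gripper_force: 60.0
```

```bash
python3 -c "
from h import *
print(irk(arm.get_obs()['tcp_pos']))"
```

```text
[-91.6   41.77]
```

Request:
jog_arm(
  increments=[
    [[0,0,0.01,0,0,0,0],[0,0,0.02,0,0,0,0],[0,0,0.03,0,0,0,0],[0,0,0.035,0,0,0,0]],
  ],
)

```text
clock: 10.92
tcp_pos: [434.4, -93.2, 25.0]
ee_rot: [-3.131, -0.002, 1.629]
ft_force: [-17.8, -11.3, 1.4]
width: 15.2
gripper_force: 60.0
```

```bash
python3 -c "
from h import *
print(irk(arm.get_obs()['tcp_pos']))"
```

```text
[-89.13  41.66]
```

Scaled: 51 mm is 0.51, -18 mm is -0.18.

Request:
jog_arm(
  increments=[
    [[0,0,-0.08,0,0,0,0],[0,0,-0.18,0,0,0,0],[0,0.51,-0.18,0,0,0,0],[0,0.51,-0.18,0,0,0,0],[0,0.51,-0.1,0,0,0,0],[0,0.51,-0.08,0,0,0,0],[0,0.51,-0.065,0,0,0,0],[0,0.51,-0.05,0,0,0,0],[0,0.51,-0.035,0,0,0,0],[0,0.51,-0.02,0,0,0,0],[0,0.51,-0.005,0,0,0,0]],
  ],
)

```text
clock: 12.3
tcp_pos: [431.5, -41.7, 25.1]
ee_rot: [-3.132, -0.002, 1.629]
ft_force: [-14.8, -2.0, 6.2]
width: 15.4
gripper_force: 60.1
```

```bash
python3 -c "
from h import *
print(irk(arm.get_obs()['tcp_pos']))"
```

```text
[-88.96  93.24]
```

Scaled: 6 mm is 0.06, 3 mm is 0.03.

Request:
jog_arm(
  increments=[
    [[0,0,0.015,0,0,0,0],[0,0,0.03,0,0,0,0],[0,0,0.045,0,0,0,0],[0,0,0.06,0,0,0,0]],
  ],
)

```text
clock: 12.8
tcp_pos: [434.6, -40.4, 24.6]
ee_rot: [-3.126, -0.004, 1.629]
ft_force: [-21.6, 0.3, 8.4]
width: 15.7
gripper_force: 60.3
```

```bash
python3 -c "
from h import *
print(irk(arm.get_obs()['tcp_pos']))"
```

```text
[-85.8  94.3]
```

Request:
jog_arm(
  increments=[
    [[0,0,-0.08,0,0,0,0],[0,0,-0.2,0,0,0,0],[0,-0.52,-0.2,0,0,0,0],[0,-0.52,-0.2,0,0,0,0],[0,-0.52,-0.11,0,0,0,0],[0,-0.52,-0.09,0,0,0,0],[0,-0.52,-0.075,0,0,0,0],[0,-0.52,-0.06,0,0,0,0],[0,-0.52,-0.045,0,0,0,0],[0,-0.52,-0.03,0,0,0,0],[0,-0.52,-0.015,0,0,0,0],[0,-0.52,0,0,0,0,0]],
  ],
)

```text
clock: 14.3
tcp_pos: [440.8, -92.8, 24.9]
ee_rot: [-3.132, -0.001, 1.63]
ft_force: [-13.9, -9.2, -0.6]
width: 15.2
gripper_force: 60.0
```

```bash
python3 -c "
from h import *
print(irk(arm.get_obs()['tcp_pos']))"
```

```text
[-82.7   41.67]
```

Request:
jog_arm(
  increments=[
    [[0,0,0.01,0,0,0,0],[0,0,0.02,0,0,0,0],[0,0,0.03,0,0,0,0]],
  ],
)

```text
clock: 14.68
tcp_pos: [444.1, -92.6, 24.9]
ee_rot: [-3.133, -0.001, 1.63]
ft_force: [-13.1, -8.9, -1.6]
width: 15.3
gripper_force: 60.0
```

```bash
python3 -c "
from h import *
print(irk(arm.get_obs()['tcp_pos']))
s=arm.camera('side');t=arm.camera('top')
cv2.imwrite('pics/r4.png',np.hstack([cv2.resize(i[:,:,::-1],None,fx=5,fy=5,interpolation=cv2.INTER_CUBIC) for i in (t['pixels'][175:275,235:315],s['pixels'][145:245,245:325])]))"
```

```text
[-79.36  41.67]
```

View pics/r4.png

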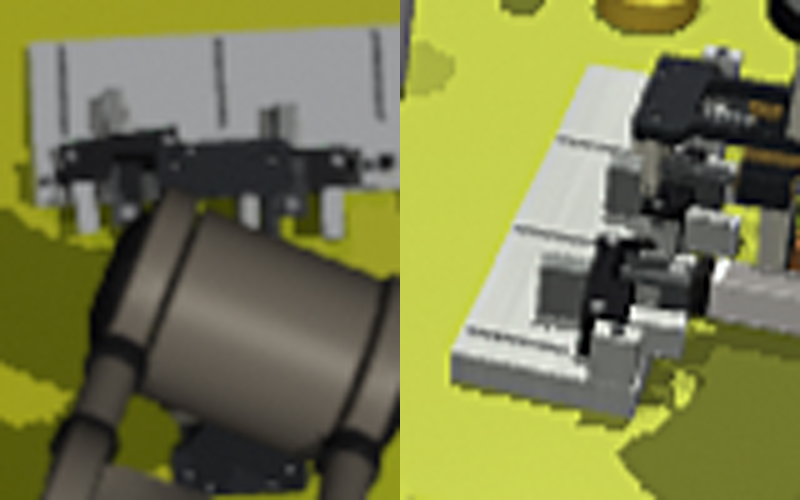

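The module is out on its right side and cocked by about 0.11 rad, which matches my position figures (5.5 mm difference). I'll bring the left lug up well now.

Request:
jog_arm(
  increments=[
    [[0,0,-0.1,0,0,0,0],[0,0,-0.23,0,0,0,0],[0,0.5,-0.23,0,0,0,0],[0,0.5,-0.23,0,0,0,0],[0,0.5,-0.13,0,0,0,0],[0,0.5,-0.11,0,0,0,0],[0,0.5,-0.09,0,0,0,0],[0,0.5,-0.07,0,0,0,0],[0,0.5,-0.05,0,0,0,0],[0,0.5,-0.03,0,0,0,0],[0,0.5,-0.01,0,0,0,0],[0,0.5,0.01,0,0,0,0]],
  ],
)

```text
clock: 16.27
tcp_pos: [440.8, -42.6, 24.9]
ee_rot: [-3.13, -0.003, 1.629]
ft_force: [-15.0, 0.8, 3.7]
width: 15.8
gripper_force: 60.2
```

```bash
python3 -c "
from h import *
print(irk(arm.get_obs()['tcp_pos']))"
```

```text
[-79.66  91.83]
```

Request:
jog_arm(
  increments=[
    [[0,0,0.015,0,0,0,0],[0,0,0.03,0,0,0,0],[0,0,0.045,0,0,0,0]],
  ],
)

```text
clock: 16.65
tcp_pos: [448.8, -42.9, 25.4]
ee_rot: [-3.138, -0.001, 1.628]
ft_force: [-0.1, -0.7, -2.2]
width: 15.8
gripper_force: 60.0
```

```bash
python3 -c "
from h import *
print(irk(arm.get_obs()['tcp_pos']))"
```

```text
[-71.69  90.97]
```

Scaled: -7 mm is -0.07, -49.5 mm is -0.495.

Request:
jog_arm(
  increments=[
    [[0,0,-0.12,0,0,0,0],[0,0,-0.25,0,0,0,0],[0,-0.495,-0.25,0,0,0,0],[0,-0.495,-0.25,0,0,0,0],[0,-0.495,-0.12,0,0,0,0],[0,-0.495,-0.09,0,0,0,0],[0,-0.495,-0.07,0,0,0,0],[0,-0.495,-0.05,0,0,0,0],[0,-0.495,-0.03,0,0,0,0],[0,-0.495,-0.01,0,0,0,0],[0,-0.495,0,0,0,0,0],[0,-0.495,0,0,0,0,0]],
  ],
)

```text
clock: 18.15
tcp_pos: [453.7, -92.7, 26.0]
ee_rot: [3.141, 0.0, 1.628]
ft_force: [-0.2, 0.4, -2.9]
width: 15.8
gripper_force: 60.0
```

Request:
jog_arm(
  increments=[
    [[0,0,-0.12,0,0,0,0],[0,0,-0.35,0,0,0,0],[0,0,-0.35,0,0,0,0]],
  ],
)

```text
clock: 18.52
tcp_pos: [416.4, -94.2, 25.9]
ee_rot: [-3.139, -0.001, 1.627]
ft_force: [0.2, -0.2, -2.3]
width: 15.4
gripper_force: 60.0
```

```bash
python3 -c "
from h import *
print(irk(arm.get_obs()['tcp_pos']))
s=arm.camera('side');t=arm.camera('top')
cv2.imwrite('pics/r5.png',np.hstack([cv2.resize(i[:,:,::-1],None,fx=5,fy=5,interpolation=cv2.INTER_CUBIC) for i in (t['pixels'][175:275,235:315],s['pixels'][145:245,245:325])]))"
```

```text
[-107.14   41.7 ]
```

View pics/r5.png

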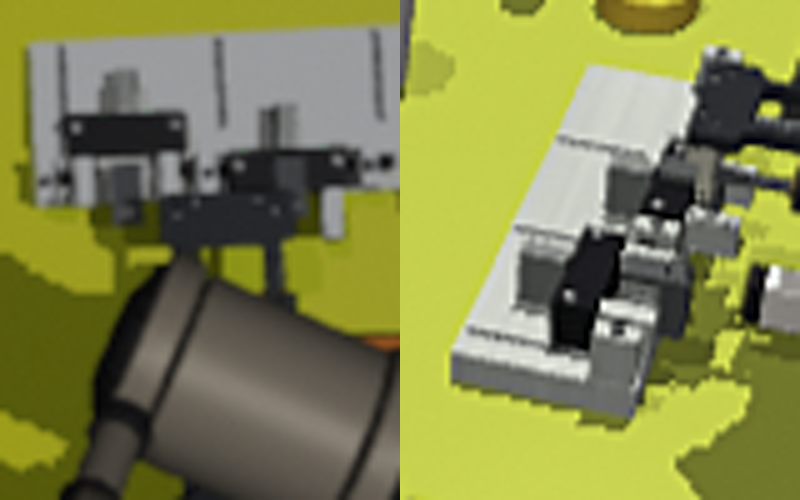

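Module 0 is free, straight and about 23 mm out. Now module 1.

Scaled: 17 mm is 0.17, 14 mm is 0.14.

Request:
jog_arm(
  increments=[
    [[0,-0.445,0,0,0,0,0],[0,-0.445,0,0,0,0,0],[0,-0.445,0.08,0,0,0,0],[0,-0.445,0.11,0,0,0,0],[0,-0.445,0.125,0,0,0,0],[0,-0.445,0.14,0,0,0,0],[0,-0.445,0.155,0,0,0,0],[0,-0.445,0.17,0,0,0,0],[0,-0.445,0.185,0,0,0,0],[0,-0.445,0.195,0,0,0,0]],
  ],
)

```text
clock: 19.88
tcp_pos: [434.7, -135.4, 25.0]
ee_rot: [-3.129, -0.005, 1.631]
ft_force: [-20.9, -3.3, 8.5]
width: 15.6
gripper_force: 60.2
```

```bash
python3 -c "
from h import *
print(irk(arm.get_obs()['tcp_pos']))"
```

```text
[-91.32  -0.53]
```

Request:
jog_arm(
  increments=[
    [[0,0,0.01,0,0,0,0],[0,0,0.02,0,0,0,0]],
  ],
)

```text
clock: 20.12
tcp_pos: [436.0, -134.9, 24.8]
ee_rot: [-3.127, -0.006, 1.632]
ft_force: [-22.3, -2.4, 8.5]
width: 15.6
gripper_force: 60.3
```

```bash
python3 -c "
from h import *
print(irk(arm.get_obs()['tcp_pos']))"
```

```text
[-90.    -0.09]
```

The manual's scale: shifts go in units of 100 mm and turns go in units of 0.2 rad. Converting my numbers, -8 mm is -0.08, -5 mm is -0.05.

Request:
jog_arm(
  increments=[
    [[0,0,-0.08,0,0,0,0],[0,0,-0.19,0,0,0,0],[0,-0.505,-0.19,0,0,0,0],[0,-0.505,-0.19,0,0,0,0],[0,-0.505,-0.11,0,0,0,0],[0,-0.505,-0.08,0,0,0,0],[0,-0.505,-0.065,0,0,0,0],[0,-0.505,-0.05,0,0,0,0],[0,-0.505,-0.035,0,0,0,0],[0,-0.505,-0.02,0,0,0,0],[0,-0.505,-0.01,0,0,0,0]],
  ],
)

```text
clock: 21.5
tcp_pos: [441.0, -187.6, 25.2]
ee_rot: [-3.134, -0.001, 1.631]
ft_force: [-16.5, -11.4, 0.7]
width: 15.4
gripper_force: 60.0
```

```bash
python3 -c "
from h import *
print(irk(arm.get_obs()['tcp_pos']))"
```

```text
[-88.12 -52.97]
```

Request:
jog_arm(
  increments=[
    [[0,0,0.01,0,0,0,0],[0,0,0.02,0,0,0,0]],
  ],
)

```text
clock: 21.75
tcp_pos: [442.6, -187.7, 25.1]
ee_rot: [-3.133, -0.001, 1.631]
ft_force: [-16.3, -11.5, -0.3]
width: 15.6
gripper_force: 60.0
```

```bash
python3 -c "
from h import *
print(irk(arm.get_obs()['tcp_pos']))"
```

```text
[-86.47 -53.14]
```

Request:
jog_arm(
  increments=[
    [[0,0,-0.08,0,0,0,0],[0,0,-0.17,0,0,0,0],[0,0.495,-0.17,0,0,0,0],[0,0.495,-0.17,0,0,0,0],[0,0.495,-0.09,0,0,0,0],[0,0.495,-0.06,0,0,0,0],[0,0.495,-0.045,0,0,0,0],[0,0.495,-0.03,0,0,0,0],[0,0.495,-0.015,0,0,0,0],[0,0.495,0,0,0,0,0],[0,0.495,0.015,0,0,0,0],[0,0.495,0.03,0,0,0,0]],
  ],
)

```text
clock: 23.25
tcp_pos: [441.5, -137.6, 25.0]
ee_rot: [-3.13, -0.004, 1.629]
ft_force: [-18.4, -0.1, 5.8]
width: 15.5
gripper_force: 60.2
```

```bash
python3 -c "
from h import *
print(irk(arm.get_obs()['tcp_pos']))"
```

```text
[-84.64  -3.12]
```

Request:
jog_arm(
  increments=[
    [[0,0,0.01,0,0,0,0],[0,0,0.02,0,0,0,0]],
  ],
)

```text
clock: 23.5
tcp_pos: [442.9, -137.1, 24.8]
ee_rot: [-3.129, -0.005, 1.629]
ft_force: [-18.4, 1.9, 7.0]
width: 16.0
gripper_force: 60.3
```

```bash
python3 -c "
from h import *
print(irk(arm.get_obs()['tcp_pos']))"
```

```text
[-83.18  -2.66]
```

Request:
jog_arm(
  increments=[
    [[0,0,-0.08,0,0,0,0],[0,0,-0.18,0,0,0,0],[0,-0.5,-0.18,0,0,0,0],[0,-0.5,-0.18,0,0,0,0],[0,-0.5,-0.11,0,0,0,0],[0,-0.5,-0.08,0,0,0,0],[0,-0.5,-0.065,0,0,0,0],[0,-0.5,-0.05,0,0,0,0],[0,-0.5,-0.035,0,0,0,0],[0,-0.5,-0.02,0,0,0,0],[0,-0.5,-0.01,0,0,0,0]],
  ],
)

```text
clock: 24.88
tcp_pos: [447.1, -188.0, 25.5]
ee_rot: [-3.134, -0.001, 1.63]
ft_force: [-15.6, -9.5, 2.1]
width: 15.5
gripper_force: 60.0
```

```bash
python3 -c "
from h import *
print(irk(arm.get_obs()['tcp_pos']))"
```

```text
[-82.06 -53.78]
```

Request:
jog_arm(
  increments=[
    [[0,0,0.01,0,0,0,0]],
  ],
)

```text
clock: 25.0
tcp_pos: [448.0, -188.1, 25.5]
ee_rot: [-3.134, -0.001, 1.63]
ft_force: [-14.8, -10.3, 0.8]
width: 15.4
gripper_force: 60.0
```

```bash
python3 -c "
from h import *
print(irk(arm.get_obs()['tcp_pos']))"
```

```text
[-81.11 -53.87]
```

Request:
jog_arm(
  increments=[
    [[0,0,-0.08,0,0,0,0],[0,0,-0.16,0,0,0,0],[0,0.49,-0.16,0,0,0,0],[0,0.49,-0.16,0,0,0,0],[0,0.49,-0.07,0,0,0,0],[0,0.49,-0.045,0,0,0,0],[0,0.49,-0.03,0,0,0,0],[0,0.49,-0.015,0,0,0,0],[0,0.49,0,0,0,0,0],[0,0.49,0.015,0,0,0,0],[0,0.49,0.025,0,0,0,0]],
  ],
)

```text
clock: 26.38
tcp_pos: [446.7, -138.7, 25.2]
ee_rot: [-3.132, -0.004, 1.629]
ft_force: [-16.2, 0.4, 6.1]
width: 15.9
gripper_force: 60.2
```

```bash
python3 -c "
from h import *
print(irk(arm.get_obs()['tcp_pos']))"
```

```text
[-79.51  -4.51]
```

Request:
jog_arm(
  increments=[
    [[0,0,0.01,0,0,0,0],[0,0,0.015,0,0,0,0]],
  ],
)

```text
clock: 26.62
tcp_pos: [448.0, -138.2, 25.0]
ee_rot: [-3.131, -0.004, 1.629]
ft_force: [-15.1, 2.3, 5.1]
width: 15.4
gripper_force: 60.2
```

```bash
python3 -c "
from h import *
print(irk(arm.get_obs()['tcp_pos']))"
```

```text
[-78.19  -4.11]
```

Scaled: -18 mm is -0.18, -6 mm is -0.06.

Request:
jog_arm(
  increments=[
    [[0,0,-0.09,0,0,0,0],[0,0,-0.18,0,0,0,0],[0,-0.495,-0.18,0,0,0,0],[0,-0.495,-0.18,0,0,0,0],[0,-0.495,-0.09,0,0,0,0],[0,-0.495,-0.06,0,0,0,0],[0,-0.495,-0.045,0,0,0,0],[0,-0.495,-0.03,0,0,0,0],[0,-0.495,-0.015,0,0,0,0],[0,-0.495,0,0,0,0,0],[0,-0.495,0.015,0,0,0,0]],
  ],
)

```text
clock: 28.0
tcp_pos: [457.4, -188.1, 26.0]
ee_rot: [3.141, -0.0, 1.629]
ft_force: [-1.4, 0.2, -1.7]
width: 15.5
gripper_force: 60.0
```

```bash
python3 -c "
from h import *
print(irk(arm.get_obs()['tcp_pos']))"
```

```text
[-71.8  -54.43]
```

Request:
jog_arm(
  increments=[
    [[0,0,0.01,0,0,0,0],[0,0,0.01,0,0,0,0]],
  ],
)

```text
clock: 28.25
tcp_pos: [458.2, -188.4, 26.0]
ee_rot: [3.141, 0.0, 1.628]
ft_force: [-1.0, -0.2, -2.1]
width: 15.7
gripper_force: 60.0
```

```bash
python3 -c "
from h import *
print(irk(arm.get_obs()['tcp_pos']))"
```

```text
[-71.  -54.8]
```

Scaled: -20 mm is -0.2, 50 mm is 0.5.

Request:
jog_arm(
  increments=[
    [[0,0,-0.09,0,0,0,0],[0,0,-0.2,0,0,0,0],[0,0.5,-0.2,0,0,0,0],[0,0.5,-0.2,0,0,0,0],[0,0.5,-0.12,0,0,0,0],[0,0.5,-0.09,0,0,0,0],[0,0.5,-0.07,0,0,0,0],[0,0.5,-0.05,0,0,0,0],[0,0.5,-0.03,0,0,0,0],[0,0.5,-0.01,0,0,0,0],[0,0.5,0,0,0,0,0],[0,0.5,0,0,0,0,0]],
  ],
)

```text
clock: 29.75
tcp_pos: [455.2, -138.6, 26.0]
ee_rot: [3.142, 0.0, 1.628]
ft_force: [-0.5, -0.5, -2.1]
width: 15.6
gripper_force: 60.0
```

Request:
jog_arm(
  increments=[
    [[0,0,-0.12,0,0,0,0],[0,0,-0.4,0,0,0,0],[0,0,-0.4,-0.5,0,0,0],[0,0,-0.4,-1,0,0,0],[0,0,-0.4,-1,0,0,0]],
  ],
)

```text
clock: 30.38
tcp_pos: [416.5, -142.0, 129.1]
ee_rot: [3.135, 0.004, 1.628]
ft_force: [-0.9, 0.0, -3.1]
width: 15.9
gripper_force: 60.0
```

Run:
```python
from h import *
s=arm.camera('side');t=arm.camera('top')
cv2.imwrite('pics/r6.png',np.hstack([cv2.resize(i[:,:,::-1],None,fx=5,fy=5,interpolation=cv2.INTER_CUBIC) for i in (t['pixels'][175:275,235:315],s['pixels'][145:245,245:325])]))
# black module bars, top at z 50, in the rack frame
H=cv2.cvtColor(t["pixels"],cv2.COLOR_RGB2HSV)
v,u=np.mgrid[0:384,0:512];P=irk(plane(t,np.c_[u.ravel(),v.ravel()],50)).reshape(384,512,2)
m=(H[...,2]<55)&(P[...,0]>5)&(P[...,0]<60)&(abs(P[...,1]-45)<100)
n,l,st,ce=cv2.connectedComponentsWithStats(m.astype(np.uint8))
for i in range(1,n):
    if st[i,4]>40: print(st[i,4],cv2.minAreaRect(P[l==i].astype(np.float32)))
go(409.9,-357.7,120,1.375)
```

```text
183 ((28.589513778686523, 0.7384529113769531), (70.39253234863281, 38.148841857910156), 87.0999984741211)
175 ((23.06563949584961, 94.96175384521484), (70.37004852294922, 23.451326370239258), 87.10222625732422)
row [-216.3  -16.9    5.9] [0.   0.   0.25] n 4
```

View pics/r6.png

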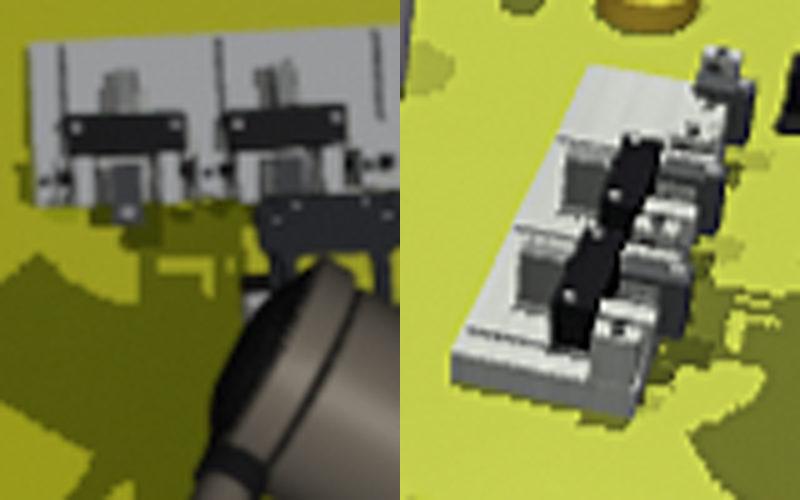

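Both modules are free and straight on the clear deck. The mallet goes back to the middle of the pad.

Run:
```python
from h import *
b=go(397,-340,110,np.pi/2);go(397,-340,7,np.pi/2,b)
```

```text
row [-197.9  -28.7   15.9] [0.   0.   0.06] n 4
row [  0.  -0. 103.] [0. 0. 0.] n 2
```

Scaled: -198 mm is -1.98, -170 mm is -1.7, 0.06 rad is 0.3.

Request:
jog_arm(
  increments=[
    [[0,-0.6,-0.09,0,0,0,0],[0,-1.2,-0.18,0,0,0,0.3],[0,-1.7,-0.26,0.1,0,0,0.3],[0,-1.98,-0.287,0.16,0,0,0.3],[0,-1.98,-0.287,0.16,0,0,0.3],[0,-1.98,-0.287,0.6,0,0,0.3],[0,-1.98,-0.287,0.95,0,0,0.3],[0,-1.98,-0.287,1.08,0,0,0.3],[0,-1.98,-0.287,1.14,0,0,0.3],[0,-1.98,-0.287,1.17,0,0,0.3],[0,-1.98,-0.287,1.17,0,0,0.3]],
  ],
)

```text
clock: 31.85
tcp_pos: [398.2, -340.5, 9.8]
ee_rot: [3.141, 0.001, 1.568]
ft_force: [0.4, -0.4, -1.3]
width: 15.9
gripper_force: 60.0
```

Scaled: 2.5 mm is 0.025, 1.5 mm is 0.015.

Request:
jog_arm(
  increments=[
    [[0,0,0,0.015,0,0,0],[0,0,0,0.025,0,0,0],[0,0,0,0.025,0,0,0]],
  ],
)

```text
clock: 32.22
tcp_pos: [398.1, -340.5, 7.4]
ee_rot: [3.141, 0.001, 1.568]
ft_force: [-0.9, 1.0, 4.5]
width: 15.7
gripper_force: 60.0
```

Request:
jog_arm(
  increments=[
    [[40,0,0,0,0,0,0],[40,0,0,0,0,0,0],[40,0,0,0,0,0,0],[40,0,0,-0.4,0,0,0],[40,0,0,-0.9,0,0,0],[40,0,0,-1.4,0,0,0],[40,0,0,-1.4,0,0,0]],
  ],
)

```text
clock: 33.1
tcp_pos: [399.5, -342.0, 150.4]
ee_rot: [3.136, 0.006, 1.568]
ft_force: [0.0, 0.2, 0.1]
width: 39.8
gripper_force: 0.0
```

Run:
```python
from h import *
# handle of the drawer, above then down
b=go(503,331,150,np.pi/2+.025)
go(503,331,47,np.pi/2+.025,b)
t=arm.camera('top');H=cv2.cvtColor(t["pixels"],cv2.COLOR_RGB2HSV);s=arm.camera("side")
# handle bar pixels, grey on green, region
sub=np.zeros(H.shape[:2],bool);sub[205:222,105:165]=1
m=sub&(H[...,1]<90);v,u=np.nonzero(m);
P=plane(t,np.c_[u,v],60)[:,:2]
k=P[:,0]<515;print(P[k].min(0),P[k].max(0),np.median(P[k],0),k.sum())
q=P[k];A=np.polyfit(q[:,1],q[:,0],1);print(A)
```

```text
row [673.3 101.6  -3.3] [ 0.01  0.01 -0.03] n 11
row [  0.  -0. 103.] [0. 0. 0.] n 2
[497.67 269.3 ] [513.49 396.48] [504.24 334.29] 163
[ -0.04 516.19]
```

Scaled: 66 mm is 0.66, 47 mm is 0.47, -0.03 rad is -0.15.

Request:
jog_arm(
  increments=[
    [[22,0.62,0.1,0,0,0,0],[22,1.24,0.19,0,0,0,0],[22,1.86,0.28,0,0,0,0],[22,2.48,0.37,0,0,0,0],[22,3.1,0.47,0,0,0,-0.15],[22,3.72,0.56,0,0,0,-0.15],[22,4.34,0.66,0,0,0,-0.15],[22,4.96,0.75,0,0,0,-0.15],[22,5.58,0.84,0,0,0,-0.15],[22,6.2,0.94,0,0,0,-0.15],[22,6.74,1.02,0,0,0,-0.15],[22,6.74,1.02,0,0,0,-0.15]],
  ],
)

```text
clock: 34.7
tcp_pos: [500.6, 336.7, 143.5]
ee_rot: [-3.138, 0.001, 1.602]
ft_force: [-0.2, 0.3, -0.2]
width: 22.2
gripper_force: 0.0
```

```bash
python3 -c "
from h import *
go(503.5,332,44,np.pi/2+.03)"
```

```text
row [-4.7  3.1 99.5] [-0.  0.  0.] n 2
```

Request:
jog_arm(
  increments=[
    [[22,-0.047,0.03,0.4,0,0,0],[22,-0.047,0.03,0.68,0,0,0],[22,-0.047,0.03,0.68,0,0,0],[22,-0.047,0.03,0.68,0,0,0]],
  ],
)

```text
clock: 35.2
tcp_pos: [505.3, 328.5, 78.8]
ee_rot: [3.141, 0.0, 1.597]
ft_force: [0.1, 0.3, 0.6]
width: 21.7
gripper_force: 0.0
```

Run:
```python
from h import *
go(503.5,332,44,np.pi/2+.03)
s=arm.camera('side')
cv2.imwrite('pics/h.png',cv2.resize(s['pixels'][230:370,180:300,::-1],None,fx=4,fy=4,interpolation=cv2.INTER_CUBIC))
```

```text
row [ 3.6 -1.7 34.8] [ 0.  0. -0.] n 1
```

View pics/h.png

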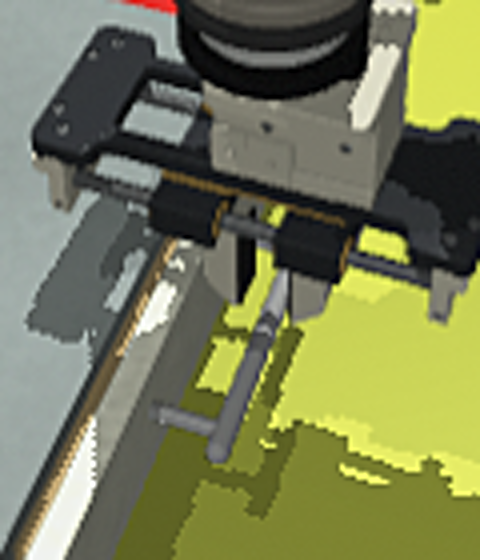

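The bar runs between the two fingertips, at about crop (265,315) with the tips at x = 240 and 300. Down, grip, and pull the drawer open.

Scaled: -1.7 mm is -0.017, 1 mm is 0.01.

Request:
jog_arm(
  increments=[
    [[22,0.01,-0.017,0.18,0,0,0],[22,0.01,-0.017,0.28,0,0,0],[22,0.01,-0.017,0.35,0,0,0],[22,0.01,-0.017,0.35,0,0,0],[0,0.01,-0.017,0.35,0,0,0],[0,0.01,-0.017,0.35,0,0,0],[0,0.01,-0.017,0.35,0,0,0],[0,0.01,-0.017,0.35,0,0,0]],
  ],
  clamp_n=30,
)

```text
clock: 36.25
tcp_pos: [503.7, 329.9, 44.0]
ee_rot: [3.14, -0.0, 1.598]
ft_force: [1.7, -1.6, 3.3]
width: 10.3
gripper_force: 30.0
```

```bash
python3 -c "
from h import *
o=arm.get_obs();p=o['tcp_pos'];go(p[0]-152,p[1]-4,p[2],np.pi/2+.03)"
```

```text
row [   0.1 -152.1   -0.2] [ 0. -0. -0.] n 3
```

Request:
jog_arm(
  increments=[
    [[0,0,-0.15,0,0,0,0],[0,0,-0.45,0,0,0,0],[0,0,-0.75,0,0,0,0],[0,0,-1.05,0,0,0,0],[0,0,-1.3,0,0,0,0],[0,0,-1.45,0,0,0,0],[0,0,-1.5,0,0,0,0],[0,0,-1.5,0,0,0,0]],
  ],
)

```text
clock: 37.25
tcp_pos: [362.5, 324.0, 44.1]
ee_rot: [3.125, 0.001, 1.6]
ft_force: [35.9, -21.9, -15.3]
width: 10.2
gripper_force: 29.8
```

Request:
jog_arm(
  increments=[
    [[24,0,0,0,0,0,0],[24,0,0,0,0,0,0],[24,0,0,0,0,0,0],[24,0,0,-0.5,0,0,0],[24,0,0,-1,0,0,0],[24,0,0,-1,0,0,0]],
  ],
)

```text
clock: 38.0
tcp_pos: [355.0, 327.1, 146.9]
ee_rot: [3.135, -0.004, 1.598]
ft_force: [0.7, -0.1, -1.1]
width: 23.9
gripper_force: 0.0
```

Run:
```python
from h import *
o=arm.get_obs();print(o['tcp_pos'])
# module0 origin rack (23,95): tab (48,95); gripper closing along rack y => yaw RY (tool y = -rack y)
p=rk(48,95);print(p);b=go(*p,130,RY);go(*p,25,RY,b)
print(go(*p,130,RY+np.pi))
```

```text
[355.   327.05 146.93]
[568.09 -31.82]
row [-364.5  203.3   16.7] [ 0.   -0.01  1.54] n 9
row [ -0.  -0. 105.] [0. 0. 0.] n 2
row [-364.5  203.3   16.7] [ 0.01  0.   -1.6 ] n 9
(array([568.09, -31.82, 130.  ]), Rotation.from_matrix(array([[-1.  , -0.06, -0.  ],
                            [-0.06,  1.  ,  0.  ],
                            [ 0.  ,  0.  , -1.  ]])))
```

Request:
jog_arm(
  increments=[
    [[30,-0.4,0.23,0,0,0,0.85],[30,-0.8,0.45,0,0,0,1.7],[30,-1.2,0.68,0,0,0,2.55],[30,-1.6,0.9,0,0,0,3.4],[30,-2,1.13,0,0,0,4.25],[30,-2.4,1.35,0,0,0,5.1],[30,-2.8,1.58,0,0,0,5.95],[30,-3.2,1.8,0,0,0,6.8],[30,-3.645,2.033,0.16,0,0,7.7],[30,-3.645,2.033,0.16,0,0,7.7],[30,-3.645,2.033,0.16,0,0,7.7]],
  ],
)

```text
clock: 39.38
tcp_pos: [565.4, -32.6, 126.4]
ee_rot: [-3.141, 0.003, 0.059]
ft_force: [-0.3, -0.6, 0.1]
width: 30.1
gripper_force: 0.0
```

Run:
```python
from h import *
p=rk(48,95);go(*p,25,RY)
t=arm.camera('top');H=cv2.cvtColor(t["pixels"],cv2.COLOR_RGB2HSV)
i=t["pixels"][190:300,60:210];cv2.imwrite('pics/d.png',cv2.resize(i[:,:,::-1],None,fx=5,fy=5,interpolation=cv2.INTER_CUBIC))
```

```text
row [  3.   -0.5 101.4] [-0.  0. -0.] n 2
```

View pics/d.png

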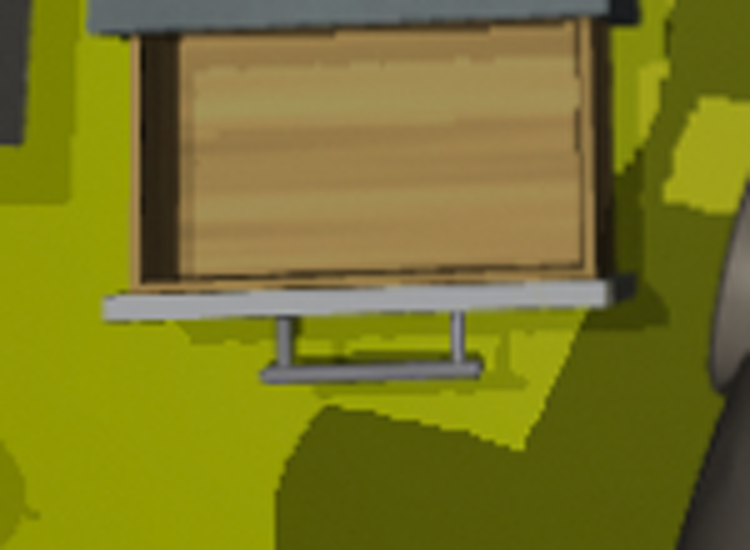

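The drawer is open: its floor spans crop (182..580, 60..275) and the handle runs from (265,375) to (480,367).

Run:
```python
from h import *
t=arm.camera('top')
T=lambda x,y:[60+x/5-.4,190+y/5-.4]
print("wall inner top front L,R",plane(t,[T(142,284),T(583,270)],73))
print("floor front L,R",plane(t,[T(182,278),T(580,267)],22))
print("cab edge",plane(t,[T(90,30),T(610,12)],95))
print("handle",plane(t,[T(265,374),T(480,367)],60))
```

```text
wall inner top front L,R [[409.33 457.86  73.  ]
 [420.95 201.84  73.  ]]
floor front L,R [[409.55 457.03  22.  ]
 [419.5  215.3   22.  ]]
cab edge [[554.29 484.73  95.  ]
 [567.28 185.42  95.  ]]
handle [[357.78 388.93  60.  ]
 [363.8  263.21  60.  ]]
```

Request:
jog_arm(
  increments=[
    [[30,0.028,-0.005,0.5,0,0,0],[30,0.028,-0.005,0.85,0,0,0],[30,0.028,-0.005,1,0,0,0],[30,0.028,-0.005,1,0,0,0]],
  ],
  clamp_n=30,
)

```text
clock: 39.98
tcp_pos: [568.4, -31.6, 27.0]
ee_rot: [-3.141, 0.002, 0.059]
ft_force: [0.1, -0.6, 0.7]
width: 30.0
gripper_force: 0.0
```

Request:
jog_arm(
  increments=[
    [[0,0,0,0,0,0,0],[0,0,0,0,0,0,0],[0,0,0,0,0,0,0]],
  ],
)

```text
clock: 40.35
tcp_pos: [569.7, -32.5, 28.5]
ee_rot: [3.141, -0.002, 0.058]
ft_force: [0.2, 0.9, 4.4]
width: 11.6
gripper_force: 30.0
```

Request:
jog_arm(
  increments=[
    [[0,0.05,0,0,0,0,0],[0,0.12,0,-0.01,0,0,0],[0,0.2,0,-0.02,0,0,0]],
  ],
)

```text
clock: 40.72
tcp_pos: [589.7, -31.3, 29.6]
ee_rot: [3.141, -0.0, 0.058]
ft_force: [0.5, 0.1, -1.5]
width: 11.6
gripper_force: 30.0
```

Run:
```python
from h import *
o=arm.get_obs();p=o['tcp_pos'];b=go(p[0],p[1],150,RY)
b=go(505,393,150,RY-.015,b);go(505,393,33,RY-.015,b)
```

```text
row [   0.     0.  -120.4] [ 0. -0. -0.] n 2
row [ -59.4 -428.6   -0. ] [ 0.   -0.    0.01] n 7
row [  0.  -0. 117.] [0. 0. 0.] n 2
```

Scaled: -428.6 mm is -4.286, -395 mm is -3.95.

Request:
jog_arm(
  increments=[
    [[0,0,0,-0.3,0,0,0],[0,0,0,-0.8,0,0,0],[0,0,0,-1.2,0,0,0],[0,0,-0.4,-1.2,0,0,0],[0,-0.1,-0.95,-1.2,0,0,0],[0,-0.2,-1.55,-1.2,0,0,0],[0,-0.28,-2.15,-1.2,0,0,0],[0,-0.37,-2.75,-1.2,0,0,0],[0,-0.45,-3.35,-1.2,0,0,0],[0,-0.54,-3.95,-1.2,0,0,0],[0,-0.594,-4.286,-1.2,0,0,0],[0,-0.594,-4.286,-1.2,0,0,0]],
  ],
)

```text
clock: 42.22
tcp_pos: [504.0, 395.9, 148.8]
ee_rot: [-3.141, 0.0, 0.062]
ft_force: [0.1, -0.6, -1.6]
width: 12.1
gripper_force: 30.0
```

Request:
jog_arm(
  increments=[
    [[0,0,0,0,0,0,0],[0,0,0,0.4,0,0,0],[0,0,0,0.8,0,0,0],[0,0,0,1.05,0,0,0],[0,0,0,1.12,0,0,0],[0,0,0,1.15,0,0,0],[0,0,0,1.15,0,0,0]],
  ],
)

```text
clock: 43.1
tcp_pos: [505.8, 393.2, 35.6]
ee_rot: [-3.141, -0.002, 0.057]
ft_force: [0.1, -0.6, -0.8]
width: 11.6
gripper_force: 30.0
```

Request:
jog_arm(
  increments=[
    [[0,0,0,0.02,0,0,0],[0,0,0,0.04,0,0,0],[0,0,0,0.04,0,0,0]],
  ],
)

```text
clock: 43.48
tcp_pos: [505.1, 393.2, 30.6]
ee_rot: [3.142, -0.0, 0.058]
ft_force: [0.4, 0.5, -1.5]
width: 12.2
gripper_force: 30.0
```

Request:
jog_arm(
  increments=[
    [[26,0,0,0,0,0,0],[26,0,0,0,0,0,0],[26,0,0,-0.15,0,0,0],[26,0,0,-0.6,0,0,0],[26,0,0,-1.2,0,0,0],[26,0,0,-1.2,0,0,0],[26,0,0,-1.2,0,0,0]],
  ],
)

```text
clock: 44.35
tcp_pos: [504.9, 393.1, 151.1]
ee_rot: [-3.141, -0.001, 0.058]
ft_force: [-0.5, 0.4, -0.7]
width: 25.8
gripper_force: 0.0
```

Run:
```python
from h import *
t=arm.camera('top');H=cv2.cvtColor(t["pixels"],cv2.COLOR_RGB2HSV)
v,u=np.mgrid[0:384,0:512];P=irk(plane(t,np.c_[u.ravel(),v.ravel()],50)).reshape(384,512,2)
m=(H[...,2]<55)&(P[...,0]>5)&(P[...,0]<60)&(abs(P[...,1])<50)
n,l,st,ce=cv2.connectedComponentsWithStats(m.astype(np.uint8))
for i in range(1,n):
    if st[i,4]>40: print(st[i,4],cv2.minAreaRect(P[l==i].astype(np.float32)),np.median(P[l==i],0))
# tab (grey, above bar): columns
p=rk(47,0);b=go(*p,150,RY);go(*p,28,RY,b);print(p)
```

```text
186 ((28.589513778686523, 0.7384529113769531), (70.39253234863281, 38.148841857910156), 87.0999984741211) [23.2  1.1]
row [ 38.1 522.6   0.3] [ 0.  0. -0.] n 9
row [ -0.  -0. 122.] [0. 0. 0.] n 2
[ 572.72 -126.71]
```

Scaled: 30 mm is 0.3, 522 mm is 5.22.

Request:
jog_arm(
  increments=[
    [[30,0.05,0.55,0,0,0,0],[30,0.09,1.15,0,0,0,0],[30,0.13,1.75,0,0,0,0],[30,0.17,2.35,0,0,0,0],[30,0.21,2.95,0,0,0,0],[30,0.26,3.55,0,0,0,0],[30,0.3,4.15,0,0,0,0],[30,0.35,4.75,0,0,0,0],[30,0.385,5.22,0,0,0,0],[30,0.385,5.22,0,0,0,0],[30,0.385,5.22,0,0,0,0]],
  ],
)

```text
clock: 45.78
tcp_pos: [572.8, -125.0, 149.3]
ee_rot: [-3.14, 0.003, 0.057]
ft_force: [0.3, 0.4, 0.6]
width: 29.9
gripper_force: 0.0
```

Run:
```python
from h import *
p=rk(47.5,.7);go(*p,28,RY)
```

```text
row [  0.6   1.2 121.3] [-0.  0. -0.] n 2
```

Scaled: 120 mm is 1.2, 105 mm is 1.05.

Request:
jog_arm(
  increments=[
    [[30,0.005,0.01,0.6,0,0,0],[30,0.005,0.01,1.05,0,0,0],[30,0.005,0.01,1.2,0,0,0],[30,0.005,0.01,1.2,0,0,0]],
  ],
  clamp_n=30,
)

```text
clock: 46.28
tcp_pos: [573.7, -125.3, 29.9]
ee_rot: [-3.141, 0.002, 0.059]
ft_force: [0.1, -0.8, 0.6]
width: 30.3
gripper_force: 0.0
```

Request:
jog_arm(
  increments=[
    [[0,0,0,0,0,0,0],[0,0,0,0,0,0,0],[0,0,0,0,0,0,0]],
  ],
)

```text
clock: 46.65
tcp_pos: [575.0, -126.9, 31.9]
ee_rot: [3.141, -0.002, 0.058]
ft_force: [-0.7, 0.9, 5.4]
width: 11.9
gripper_force: 30.0
```

Request:
jog_arm(
  increments=[
    [[0,0.05,0,0,0,0,0],[0,0.12,0,-0.01,0,0,0],[0,0.2,0,-0.02,0,0,0]],
  ],
)

```text
clock: 47.02
tcp_pos: [594.6, -125.6, 32.6]
ee_rot: [3.141, -0.0, 0.058]
ft_force: [1.1, 0.3, 0.7]
width: 12.2
gripper_force: 30.0
```

Run:
```python
from h import *
o=arm.get_obs();p=o['tcp_pos'];b=go(p[0],p[1],150,RY)
b=go(505,272,150,RY-.015,b)
```

```text
row [   0.     0.  -117.4] [ 0. -0. -0.] n 2
row [ -65.9 -402.2   -0. ] [ 0.   -0.    0.01] n 7
```

Request:
jog_arm(
  increments=[
    [[0,0,0,-0.3,0,0,0],[0,0,0,-0.8,0,0,0],[0,0,0,-1.18,0,0,0],[0,0,-0.4,-1.18,0,0,0],[0,-0.12,-0.9,-1.18,0,0,0],[0,-0.22,-1.5,-1.18,0,0,0],[0,-0.32,-2.1,-1.18,0,0,0],[0,-0.42,-2.7,-1.18,0,0,0],[0,-0.53,-3.3,-1.18,0,0,0],[0,-0.62,-3.8,-1.18,0,0,0],[0,-0.66,-4.02,-1.18,0,0,0],[0,-0.66,-4.02,-1.18,0,0,0]],
  ],
)

```text
clock: 48.52
tcp_pos: [504.6, 273.7, 150.2]
ee_rot: [3.142, 0.0, 0.061]
ft_force: [1.5, 0.1, -1.5]
width: 11.7
gripper_force: 30.0
```

Request:
jog_arm(
  increments=[
    [[0,0,0,0,0,0,0],[0,0,0,0.4,0,0,0],[0,0,0,0.8,0,0,0],[0,0,0,1.02,0,0,0],[0,0,0,1.09,0,0,0],[0,0,0,1.12,0,0,0],[0,0,0,1.12,0,0,0]],
  ],
)

```text
clock: 49.4
tcp_pos: [505.8, 271.9, 39.4]
ee_rot: [-3.141, -0.002, 0.057]
ft_force: [0.2, -0.2, -0.3]
width: 11.9
gripper_force: 30.0
```

Scaled: 4 mm is 0.04, 2 mm is 0.02.

Request:
jog_arm(
  increments=[
    [[0,0,0,0.02,0,0,0],[0,0,0,0.04,0,0,0],[0,0,0,0.04,0,0,0]],
  ],
)

```text
clock: 49.78
tcp_pos: [505.0, 272.0, 34.5]
ee_rot: [3.142, 0.0, 0.058]
ft_force: [0.0, 0.6, -0.4]
width: 11.6
gripper_force: 30.0
```

Request:
jog_arm(
  increments=[
    [[26,0,0,0,0,0,0],[26,0,0,0,0,0,0],[26,0,0,-0.15,0,0,0],[26,0,0,-0.6,0,0,0],[26,0,0,-1.15,0,0,0],[26,0,0,-1.15,0,0,0],[0,0,0,-1.15,0,0,0]],
  ],
)

```text
clock: 50.65
tcp_pos: [504.8, 271.9, 149.9]
ee_rot: [-3.142, -0.0, 0.058]
ft_force: [-0.0, -0.7, 0.1]
width: 20.1
gripper_force: 0.0
```

Run:
```python
from h import *
t=arm.camera('top');H=cv2.cvtColor(t["pixels"],cv2.COLOR_RGB2HSV)
v,u=np.mgrid[0:384,0:512];P=plane(t,np.c_[u.ravel(),v.ravel()],52).reshape(384,512,3)[...,:2]
m=(H[...,2]<60)&(P[...,0]>415)&(P[...,0]<555)&(abs(P[...,1]-330)<120)
n,l,st,ce=cv2.connectedComponentsWithStats(m.astype(np.uint8))
for i in range(1,n):
    if st[i,4]>40: print(st[i,4],cv2.minAreaRect(P[l==i].astype(np.float32)))
b=go(325,325,150,.043);b=go(325,325,45,.043,b);go(325+60,325+60*.043,45,.043,b)
```

```text
1775 ((485.4794616699219, 336.19281005859375), (137.80923461914062, 225.5358428955078), 0.5414540767669678)
row [-176.   -63.6   -0.8] [0.   0.   0.01] n 3
row [  0.  -0. 105.] [0. 0. 0.] n 2
row [60.1  0.   0. ] [0. 0. 0.] n 1
```

Scaled: -176 mm is -1.76, -160 mm is -1.6, 0.015 rad is 0.075.

Request:
jog_arm(
  increments=[
    [[0,-0.5,-0.18,0,0,0,0],[0,-1.05,-0.38,0,0,0,0],[0,-1.6,-0.58,0,0,0,0],[0,-1.76,-0.636,0,0,0,0.075],[0,-1.76,-0.636,0,0,0,0.075],[0,-1.76,-0.636,0.5,0,0,0.075],[0,-1.76,-0.636,0.95,0,0,0.075],[0,-1.76,-0.636,1.05,0,0,0.075],[0,-1.76,-0.636,1.05,0,0,0.075]],
  ],
)

```text
clock: 51.82
tcp_pos: [326.3, 325.1, 44.3]
ee_rot: [3.141, 0.001, 0.042]
ft_force: [0.1, 0.7, 0.9]
width: 0.3
gripper_force: 0.0
```

Request:
jog_arm(
  increments=[
    [[0,0.05,0,0,0,0,0],[0,0.12,0,0,0,0,0],[0,0.19,0,0,0,0,0],[0,0.26,0,0,0,0,0]],
  ],
)

```text
clock: 52.32
tcp_pos: [352.1, 326.5, 44.8]
ee_rot: [-3.141, -0.0, 0.043]
ft_force: [-1.4, 0.4, 0.6]
width: 0.8
gripper_force: 0.6
```

Run:
```python
from h import *
t=arm.camera('top');H=cv2.cvtColor(t["pixels"],cv2.COLOR_RGB2HSV)
v,u=np.mgrid[0:384,0:512];P=plane(t,np.c_[u.ravel(),v.ravel()],50).reshape(384,512,3)[...,:2]
m=(H[...,2]<45)&(P[...,0]>425)&(P[...,0]<550)&(P[...,1]>225)&(P[...,1]<445)
m=cv2.morphologyEx(m.astype(np.uint8),cv2.MORPH_OPEN,np.ones((3,3),np.uint8))
n,l,st,ce=cv2.connectedComponentsWithStats(m)
for i in range(1,n):
    if st[i,4]>20: print(st[i,4],cv2.minAreaRect(P[l==i].astype(np.float32)))
```

```text
203 ((495.5478820800781, 386.8888854980469), (45.765846252441406, 75.14462280273438), 3.271169662475586)
174 ((484.59393310546875, 265.52117919921875), (23.411170959472656, 71.17938232421875), 0.6749891042709351)
```

Scaled: 118 mm is 1.18, 111 mm is 1.11.

Request:
jog_arm(
  increments=[
    [[0,0.06,0,0,0,0,0],[0,0.14,0,0,0,0,0],[0,0.24,0,0,0,0,0],[0,0.35,0,0,0,0,0],[0,0.46,0,0,0,0,0],[0,0.57,0,0,0,0,0],[0,0.68,0,0,0,0,0],[0,0.79,0,0,0,0,0],[0,0.9,0,0,0,0,0],[0,1.01,0,0,0,0,0],[0,1.11,0,0,0,0,0],[0,1.18,0,0,0,0,0]],
  ],
)

```text
clock: 53.88
tcp_pos: [470.3, 331.4, 44.5]
ee_rot: [3.141, -0.0, 0.043]
ft_force: [-1.7, 0.7, 1.1]
width: 0.3
gripper_force: 0.6
```

Request:
jog_arm(
  increments=[
    [[0,0.05,0,0,0,0,0],[0,0.09,0,0,0,0,0],[0,0.12,0,0,0,0,0],[0,0.15,0,0,0,0,0]],
  ],
)

```text
clock: 54.38
tcp_pos: [484.6, 332.1, 44.5]
ee_rot: [3.141, 0.0, 0.043]
ft_force: [-0.4, -0.0, 1.0]
width: 0.4
gripper_force: 0.6
```

Request:
jog_arm(
  increments=[
    [[0,0.02,0,0,0,0,0],[0,0.04,0,0,0,0,0],[0,0.06,0,0,0,0,0]],
  ],
)

```text
clock: 54.75
tcp_pos: [490.6, 332.4, 44.5]
ee_rot: [3.141, 0.0, 0.043]
ft_force: [0.0, -0.3, 0.6]
width: 0.3
gripper_force: 0.5
```

Request:
jog_arm(
  increments=[
    [[0,0.02,0,0,0,0,0],[0,0.04,0,0,0,0,0],[0,0.06,0,0,0,0,0]],
  ],
)

```text
clock: 55.12
tcp_pos: [495.6, 332.6, 44.4]
ee_rot: [3.141, 0.002, 0.043]
ft_force: [-9.2, -0.2, 5.7]
width: 0.4
gripper_force: 4.3
```

Request:
jog_arm(
  increments=[
    [[0,0.02,0,0,0,0,0],[0,0.04,0,0,0,0,0],[0,0.04,0,0,0,0,0]],
  ],
)

```text
clock: 55.5
tcp_pos: [495.7, 332.5, 44.4]
ee_rot: [3.14, 0.01, 0.043]
ft_force: [-18.3, -0.1, 12.3]
width: 0.3
gripper_force: 8.9
```

Request:
jog_arm(
  increments=[
    [[0,-0.08,0,0,0,0,0],[0,-0.4,0,0,0,0,0],[0,-0.6,0,-0.4,0,0,0],[0,-0.6,0,-1,0,0,0],[0,-0.6,0,-1,0,0,0]],
  ],
)

```text
clock: 56.12
tcp_pos: [443.5, 331.8, 149.6]
ee_rot: [-3.137, -0.011, 0.043]
ft_force: [0.2, -0.5, -0.7]
width: 0.4
gripper_force: 0.0
```

Run:
```python
from h import *
t=arm.camera("top");H=cv2.cvtColor(t["pixels"],cv2.COLOR_RGB2HSV)
sub=np.zeros(H.shape[:2],bool);sub[205:300,325:420]=1
w=sub&(H[...,1]<60)&(H[...,2]>110); h=sub&(H[...,1]>120)&(H[...,2]>80)&(H[...,0]<17)
for n,m,z in(("head",w,26),("handle",h,26)):
    v,u=np.nonzero(m);P=plane(t,np.c_[u,v],z)[:,:2];print(n,len(P),cv2.minAreaRect(P.astype(np.float32)),P.mean(0))
# handle & drawer front: grey/white rows through the handle middle
T=lambda x,y:[x/1.5625-.18,y/1.5625-.18]
sub=np.zeros(H.shape[:2],bool);sub[200:225,105:165]=1
m=sub&(H[...,1]<90);v,u=np.nonzero(m);P=plane(t,np.c_[u,v],60)[:,:2];k=P[:,0]<523
print("handle",np.median(P[k],0),P[k].min(0),P[k].max(0))
```

```text
head 262 ((463.656494140625, -287.7637939453125), (172.30470275878906, 58.71913528442383), 27.557645797729492) [ 444.22 -297.9 ]
handle 219 ((418.1552734375, -382.9152526855469), (122.6953353881836, 15.781819343566895), 86.94292449951172) [ 417.99 -381.5 ]
handle [509.64 334.18] [475.17 269.48] [522.23 396.72]
```

Run:
```python
from h import *
t=arm.camera("top");H=cv2.cvtColor(t["pixels"],cv2.COLOR_RGB2HSV)
m=(H[...,1]<60)&(H[...,2]>110);m[:222]=0;m[300:]=0;m[:,:325]=0;m[:,420:]=0
v,u=np.nonzero(m);P=plane(t,np.c_[u,v],30)[:,:2];k=abs(P-[422,-310]).max(1)<70
print(k.sum(),cv2.minAreaRect(P[k].astype(np.float32)))
s=arm.camera("side");H=cv2.cvtColor(s["pixels"],cv2.COLOR_RGB2HSV)
m=(H[...,1]>120)&(H[...,2]>80)&(H[...,0]<17);v,u=np.nonzero(m);P=plane(s,np.c_[u,v],30)[:,:2];k=abs(P-[418,-383]).max(1)<80
print("side handle at z30",cv2.minAreaRect(P[k].astype(np.float32)))
```

```text
209 ((423.8837585449219, -307.659423828125), (20.720888137817383, 85.45063781738281), 89.39675903320312)
side handle at z30 ((416.8457946777344, -375.40716552734375), (118.82318115234375, 15.636625289916992), 84.52757263183594)
```

The mallet was knocked about 20 mm sideways. It still lies flat and wholly on the pad, and the drawer is shut, so I'm handing in.

```bash
python3 -c "
from station import arm
print(arm.sign_off())"
```

```text
the job is handed in; nothing more can be done
None
```

I tapped both modules present (bays 0 and 1) free and put them in the drawer, pushed it shut against its stop, and left the mallet flat on its pad after a knock of about 20 mm; the job is handed in, with no verdict shown.

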